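# Line up loose parts against a tray fence, then load the arbor

### The arm

A 7-joint arm with a two-finger parallel gripper is mounted at the origin on the work surface. World frame = base frame: x ahead of the robot, y to its left, z up, the work surface at z = 0. Lengths are in m, angles in rad, forces in N, time in s.
With the tool pointing down it reaches from about 0.4 to 0.85 m from the base axis. Payload 10.4 kg.
Tool frame: the origin (TCP) lies on the centre line of the jaws, within the pads' length; the fingertips stand 8 mm ahead of it and the grasp point (between the pads) lies 11 mm behind it (r.finger_overhang is the distance from the TCP to the fingertips, in m); z points along the fingers, y is the line along which they close (so a half turn about z gives the same grasp; the last joint's range is limited). The gripper opens to 87 mm and grips with 3 to 60 N. Pads are 19 mm wide; open, the fingers measure 117 mm over their backs; the gripper's body (75 mm by 190 mm) begins 51 mm behind the grasp point.
Start: joints at [1.27, 0.332, -0.065, 1.46, 0.022, 1.35, -0.088], TCP at [0.171, -0.601, 0.231] pointing down, gripper open.
Joint ranges: [-2.6, 2.6], [-0.5, 2.12], [-1.47, 1.34], [0.16, 2.42], [-1.27, 4.41], [0.06, 2.06], [-2.6, 2.6]. Speed limits (rad/s): [2.22, 2.22, 2.79, 2.79, 3.14, 3.14, 3.14].

### API

Orientations are given as a unit quaternion [x, y, z, w].
In Python, from bench import r, vision gives the robot as it stands.
- The arm moves only by the tool drive_tool, never from a script. Its argument "series" is a list of rows, each a list of 2 entries, a list of its own where there are three numbers: the shift along the world's x, y, z in cm, then the turn about the world's z in degrees. A call has exactly 10 rows; each row shifts and turns the commanded pose from where the row before left it; what a row does not reach is not made up. A row lasts 1/8 s, in which the tool goes at most 62.5 mm and 10.7 degrees, less where a joint would pass 70% of its speed; a pose out of reach is approached as far as the arm can. A call with a gripper value outside its range is refused whole. "hand" is the closure, from 0 (fully open) to 1 (shut), set as the call begins (left out, the last holds). The fingers move at their own pace and stop on an object; "newtons" is the grip in N (left out, the last holds). Time passes only in rows, so rows that do not move let the fingers close, or fill a call up. It gives the time, the measured TCP pose, the force, the opening and the grip force at its end, in the units of the state.
- r.read_state(): the state, without advancing time (a new reading comes with each control period).
- vision.camera(name): name is "scene" or "side" or "wrist"; returns a dict with "color" (384x512x3 uint8, red, green, blue), "intrinsics" (3x3 intrinsics, pixels), "k1" (the pictures are not rectified: a ray, as slopes to the right and down, at radius r is drawn at 1 + k1 r^2 times it, then the intrinsics apply), "R" (3x3) and "t" (3): a world point X has camera coordinates R X + t; the wrist camera has in their place "mount" (4x4, takes a point from camera to tool coordinates, whose origin is the TCP and whose axes are the flange's). Camera axes: x right, y down, z forward; pixel columns grow to the right and rows downward; lengths in m; the calibration is good to about 2 mm. A picture is of the moment at which its call begins: read the wrist's pose just before it. There is no depth.
- r.close_job(): hands the job in; it is judged then, once.
The state is a dict: "time": time; "joint_positions": joint angles; "joint_vel": joint speeds; "joint_torque": joint torques, N m; "ee_pos": TCP position; "eef_rot": TCP orientation; "ft_force": force on the tool from outside, world axes, zero at the start; "torque": the same for the moment, N m; "width": finger opening in m; "grip_force": force on a finger pad.
Only numpy, scipy, OpenCV 4.12 (cv2) and the standard library are available. Lean on these libraries where they do the work, as an engineer would, in place of code of your own. Each camera call takes 0.05 s, during which the arm holds its last target. There are 200 camera calls.

### The job

Tip the hinged tray by its handle until all four loose parts have slid into one row against the fence, then lower the tray gently back level, without letting it drop. Then put the two spacers over the upright arbor, the wide one fully down at the bottom and the narrow one resting on it; leave the two solid buttons in their row against the fence and the other things on the bench where they are.

Things in the scene. Friction and masses are not known exactly. Their poses are not given: they have to be found in the camera images.
- tray (a joint): Bare aluminium tray, 180 mm from fence to far edge and 330 mm along the fence, lying on a low blue base and hinged along its fence edge. Angle in rad: 0 = level (resting on its base), growing as the far edge with the handle is lifted; stop at 0.75. Light (0.5 kg, plus about 0.3 kg of parts), no spring: it falls back if let go. The parts are smooth and slide somewhere between 0.23 and 0.36 rad.
- fence_mid (a point): Middle of the fence's inner face, at the level of the tray's floor, which is 30 mm over the bench when level. Moves with the tray. Axes: x points from the fence across the tray to the handle edge, y along the fence, z up out of the tray. The fence is 26 mm high over the floor and 6 mm thick. The hinge axis runs along y, at x = -6 mm, z = -4 mm from this point. The end walls are at y = +-161 mm, 10 mm high; the far lip is 8 mm high. The fence edge is the one nearer the robot.
- tray_handle (a point): Centre of the tray's handle: a round steel bar, 12 mm thick, 100 mm long between two posts, parallel to the fence (along y), 172 mm from the fence face and 45 mm over the tray's floor. Axes as fence_mid. Free below and on both sides above the tray's floor.
- wide_spacer_center (a point): Centre of the wide spacer: an aluminium ring, outer diameter 48 mm, bore 20 mm, 22 mm high, lying flat; its z is the bore's axis. About 100 g. At the start it lies loose in the middle of the tray.
- narrow_spacer_center (a point): Centre of the narrow spacer: an aluminium ring, outer diameter 36 mm, bore 20 mm, 22 mm high, lying flat; its z is the bore's axis. About 60 g. At the start it lies loose in the middle of the tray.
- button_a_center (a point): Centre (half-way up) of a solid dark steel rest button, 28 mm in diameter and 21 mm high with a small raised nose on top, no bore. Loose on the tray.
- button_b_center (a point): The same for the second, identical button. On the tray, the four parts lie side by side in any order along the fence, at least 60 mm apart centre to centre, so that none slides into another's way.
- arbor_seat (a point): Point on the arbor's axis on top of its shoulder, 30 mm over the bench, z up: where the lowest spacer's underside rests. The arbor is a steel pin, 15 mm in diameter, reaching 58 mm above this point, its last 8 mm tapered to 8 mm; shoulder 32 mm in diameter, 16 mm high, on a fixed round dark base, 90 mm in diameter, 14 mm high.
- wrench_grip (a point): Bystander: steel wrench, 150 mm long, lying beyond the arbor (a point on its shank). Leave it.
- clamp: Bystander: dark steel work clamp, 75 x 30 mm, 24 mm high with a black knob, between robot and arbor. Origin under its centre. Leave it.
- oil_bottle: Bystander: yellow oil bottle, 52 mm in diameter, 130 mm high, standing. Origin under its centre. Leave it.
- stock_bar_center (a point): Bystander: aluminium bar end, 32 mm in diameter, 120 mm high, standing (its centre). Leave it.
- mouse: Bystander: black computer mouse, 100 x 58 mm, 32 mm high. Origin under its centre. Leave it.
- screwdriver_grip (a point): Bystander: screwdriver, 180 mm long, lying (the middle of its handle). Leave it.
- chip_box: Bystander: grey open plastic box, 80 x 120 x 40 mm, beyond the tray. Origin under its centre. Leave it.
Things that resemble listed ones, but are neither listed nor needed, are in the scene too. Leave any green or pink look-alike of the part that bears wide_spacer_center alone. What is shaped like the part that bears narrow_spacer_center but blue is not meant.

How it is judged:
On the way, in this order (a step that is already met when the one before it is completed fails the run):
1. with the tray tipped up by more than 0.2 rad, all four parts have slid against the fence (within 5 mm) and lie flat (value of joint tray above 0.2 rad and x of wide_spacer_center in the frame of fence_mid between 0.019 and 0.029 m and z of wide_spacer_center in the frame of fence_mid between 0.006 and 0.016 m and x of narrow_spacer_center in the frame of fence_mid between 0.013 and 0.023 m and z of narrow_spacer_center in the frame of fence_mid between 0.006 and 0.016 m and x of button_a_center in the frame of fence_mid between 0.009 and 0.019 m and z of button_a_center in the frame of fence_mid between 0.006 and 0.016 m and x of button_b_center in the frame of fence_mid between 0.009 and 0.019 m and z of button_b_center in the frame of fence_mid between 0.006 and 0.016 m), for 0.2 s.
2. the tray is level again with all four parts still in their row (value of joint tray below 0.03 rad and x of wide_spacer_center in the frame of fence_mid between 0.019 and 0.029 m and z of wide_spacer_center in the frame of fence_mid between 0.006 and 0.016 m and x of narrow_spacer_center in the frame of fence_mid between 0.013 and 0.023 m and z of narrow_spacer_center in the frame of fence_mid between 0.006 and 0.016 m and x of button_a_center in the frame of fence_mid between 0.009 and 0.019 m and z of button_a_center in the frame of fence_mid between 0.006 and 0.016 m and x of button_b_center in the frame of fence_mid between 0.009 and 0.019 m and z of button_b_center in the frame of fence_mid between 0.006 and 0.016 m), for 0.2 s.
3. the wide spacer is down on the arbor's shoulder (horizontal distance between wide_spacer_center and arbor_seat below 0.005 m and z of wide_spacer_center in the frame of arbor_seat between 0.007 and 0.015 m and angle between wide_spacer_center's own z axis and vertical below 0.12 rad), for 0.2 s.
At the end, for the whole second after the job is handed in: The wide spacer lies flat on the arbor's shoulder and the narrow one flat on it, both around the pin (heights within 4 mm); the tray is level (below 0.03 rad) and both buttons lie on it within 5 mm of the fence; everything at rest (all of step 3 and horizontal distance between narrow_spacer_center and arbor_seat below 0.005 m and z of narrow_spacer_center in the frame of arbor_seat between 0.029 and 0.037 m and angle between narrow_spacer_center's own z axis and vertical below 0.12 rad and x of button_a_center in the frame of fence_mid between 0.009 and 0.019 m and z of button_a_center in the frame of fence_mid between 0.006 and 0.016 m and x of button_b_center in the frame of fence_mid between 0.009 and 0.019 m and z of button_b_center in the frame of fence_mid between 0.006 and 0.016 m and value of joint tray below 0.03 rad and linear speed of each of wide_spacer, narrow_spacer, button_a, button_b below 0.03 m/s); the robot touches nothing.
It fails at once if the tray is let fall (faster than 2 rad/s downwards) (velocity of joint tray below -2 rad/s).
It fails at once if a bystander is moved by more than 30 mm (distance of any of wrench_grip, clamp, oil_bottle, mouse, screwdriver_grip, chip_box, stock_bar_center from where it was at the start of the episode above 0.03 m).
It also fails if it takes over 69 s, if anything falls off the work surface, if the arm or the gripper's body presses on something with over 40 N, if the wrist force passes 120 N, or if a joint passes its speed limit or range.

## Working session

There is one attempt and no reset: what is moved stays moved. The work goes in short steps, Python scripts to look and compute and a tool call to move; the robot and the scene stay as the last step left them, time stands still between calls to the robot, and variables do not carry over. Pictures are saved under pics/ and viewed, at most 10 in all, crops included, and the job is handed in when it is done.

Besides the shell and the picture viewer there is one more tool, called as name([rows], argument=value, ...), one row to a line, values as JSON. drive_tool: Moves the arm, as the interface text tells. Its arguments: {"type":"object","properties":{"series":{"type":"array"},"hand":{"type":"number"},"newtons":{"type":"number"}},"required":["series"]}

```bash
ls; mkdir -p pics
cat > h.py <<'E'
import numpy as np, cv2, json
from bench import r, vision
from scipy.spatial.transform import Rotation as Ro
def snap(n,f):
    s=r.read_state(); c=vision.camera(n); cv2.imwrite(f'pics/{f}.png',cv2.cvtColor(c['color'],cv2.COLOR_RGB2BGR))
    d={k:np.array(c[k]).tolist() for k in c if k!='color'}; d['p']=list(map(float,s['ee_pos'])); d['q']=list(map(float,s['eef_rot']))
    json.dump(d,open(f'pics/{f}.json','w')); return c,s
def ray(f,u,v):
    d=json.load(open(f'pics/{f}.json')); K=np.array(d['intrinsics']); k1=d['k1']
    x=np.linalg.solve(K,[u,v,1])[:2]; y=x.copy()
    for _ in range(20): y=x/(1+k1*(y@y))
    c=np.array([*y,1])
    if 'R' in d: R=np.array(d['R']); return -R.T@np.array(d['t']), R.T@c
    M=np.array(d['mount']); W=Ro.from_quat(d['q']).as_matrix()
    return np.array(d['p'])+W@M[:3,3], W@M[:3,:3]@c
def onz(f,u,v,z):
    o,d=ray(f,u,v); return o+d*(z-o[2])/d[2]
def proj(f,X):
    d=json.load(open(f'pics/{f}.json')); K=np.array(d['intrinsics']); X=np.array(X,float)
    if 'R' in d: c=np.array(d['R'])@X+np.array(d['t'])
    else:
        M=np.array(d['mount']); W=Ro.from_quat(d['q']).as_matrix()
        c=M[:3,:3].T@(W.T@(X-np.array(d['p']))-M[:3,3])
    y=c[:2]/c[2]; y=y*(1+d['k1']*(y@y)); return (K@[*y,1])[:2]
E
python3 - <<'E'
from h import *
a,s=snap('scene','s0'); b,_=snap('side','d0'); w,_=snap('wrist','w0')
print(s); 
for f in ('s0','d0'):
    print(f, ray(f,256,192))
A=np.hstack([cv2.imread(f'pics/{f}.png') for f in('s0','d0')]); 
cv2.imwrite('pics/big_s0.png',cv2.resize(cv2.imread('pics/s0.png'),(800,600),interpolation=cv2.INTER_CUBIC))
cv2.imwrite('pics/big_d0.png',cv2.resize(cv2.imread('pics/d0.png'),(800,600),interpolation=cv2.INTER_CUBIC))
print(json.load(open('pics/w0.json'))['mount'])
E
```

```text
pics
{'time': 0.0, 'joint_positions': array([ 1.27038245,  0.33290163, -0.06467871,  1.46092918,  0.02159012,
        1.34990576, -0.08850774]), 'joint_vel': array([-0.00111481,  0.00147752, -0.00011329, -0.00017157, -0.00046392,
        0.0017258 ,  0.00117638]), 'joint_torque': array([ 1.37033890e-03, -6.23238587e+01,  2.55808281e-02, -3.89894807e+01,
       -6.12943433e-02,  3.96758784e-02,  1.03778548e-04]), 'ee_pos': array([ 0.17129182, -0.60067996,  0.22974109]), 'eef_rot': array([ 9.90368318e-01,  1.38456022e-01, -1.31812115e-04, -7.12403553e-04]), 'ft_force': array([ 0.59347096, -0.35801343,  0.04372144]), 'torque': array([-0.01957998,  0.00015014,  0.0292398 ]), 'grip_force': 0.0, 'width': 0.08706527211338494}
s0 (array([ 0.8854778 , -0.58404528,  1.16198191]), array([-0.24262172,  0.46391505, -0.85203852]))
d0 (array([ 0.0915216 , -0.76100166,  0.95483461]), array([ 0.40101704,  0.6066187 , -0.68652896]))
[[-0.0019837377532219537, -0.9694577676883104, -0.24525028328897513, 0.06738497417258928], [0.9999979851914962, -0.0019985050815052854, -0.00018865414025262997, -0.00036876612695924127], [-0.0003072417157192471, -0.2452501633969594, 0.9694597789265371, -0.15419119690283836], [0.0, 0.0, 0.0, 1.0]]
```

View pics/big_s0.png

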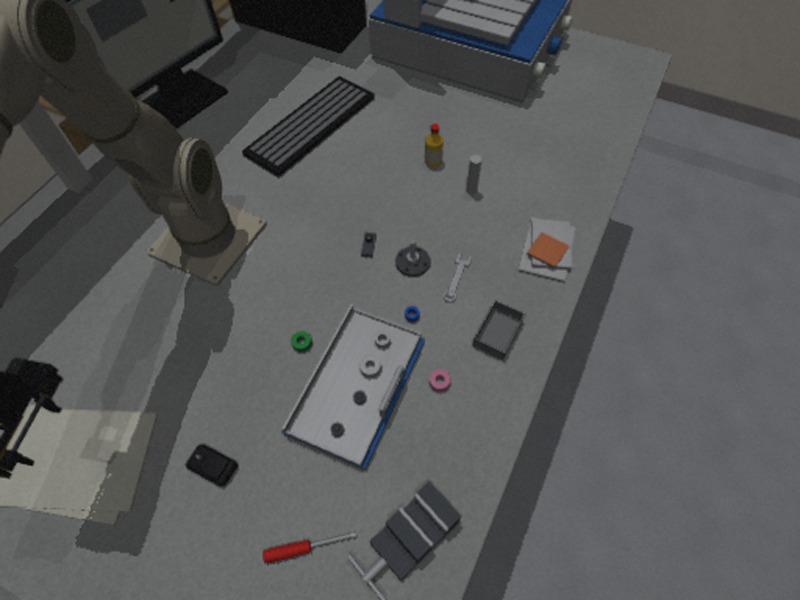

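View pics/big_d0.png

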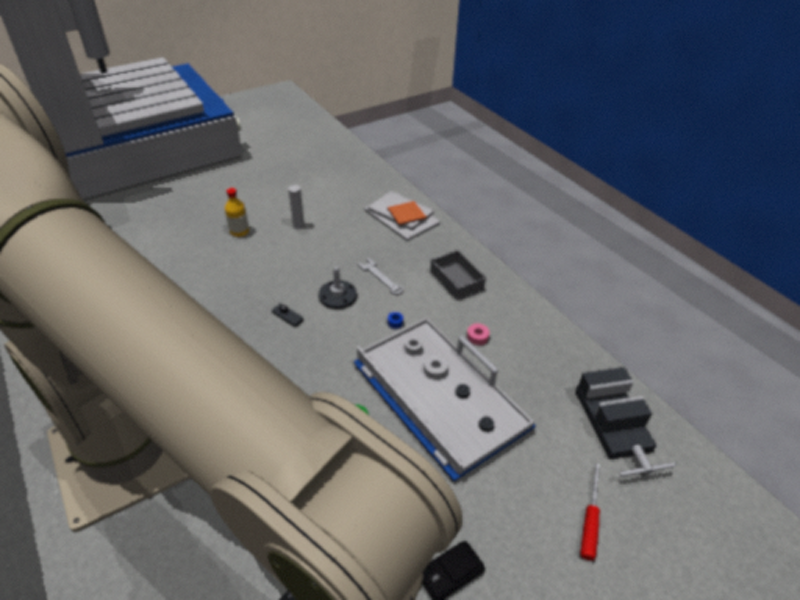

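The scene picture (800x600 pixels) shows the tray with the aluminium wide ring at (370,367), the narrow ring at (382,340), the buttons at (360,398) and (337,430), the handle from (384,412) to (403,371), and the arbor at (413,258). The possible mix-ups are the green ring (301,341) and pink ring (440,380) for the wide spacer, and the blue ring (412,313) for the narrow one. I choose the bare aluminium rings on the tray.

Run:
```python
from h import *
k=1.5625
P={'wide':(370,367,.045),'narrow':(382,340,.045),'bA':(360,398,.05),'bB':(337,430,.05),'h1':(384,413,.075),'h2':(403,370,.075),'arbortip':(413,244,.088),'c_fN':(353,311,.04),'c_fF':(286,432,.04),'c_lipN':(422,339,.038),'c_lipF':(364,465,.038),'pink':(440,380,.011),'blue':(412,313,.011),'green':(301,341,.011)}
for n,(u,v,z) in P.items(): print(n,onz('s0',u/k,v/k,z).round(3))
Q={'wide':(436,367,.045),'narrow':(414,346,.045),'bA':(463,390,.05),'bB':(487,424,.05),'h1':(494,380,.075),'h2':(460,343,.075),'arbortip':(337,270,.088)}
for n,(u,v,z) in Q.items(): print('side',n,onz('d0',u/k,v/k,z).round(3))
im=cv2.imread('pics/s0.png')[185:305,175:300]; cv2.imwrite('pics/crop1.png',cv2.resize(im,None,fx=5,fy=5,interpolation=cv2.INTER_CUBIC)[:600])
print(Ro.from_quat(r.read_state()['eef_rot']).as_matrix().round(2))
```

```text
wide [ 0.585 -0.162  0.045]
narrow [ 0.578 -0.09   0.045]
bA [ 0.602 -0.238  0.05 ]
bB [ 0.592 -0.321  0.05 ]
h1 [ 0.668 -0.253  0.075]
h2 [ 0.661 -0.148  0.075]
arbortip [0.537 0.159 0.088]
c_fN [ 0.479 -0.05   0.04 ]
c_fF [ 0.496 -0.37   0.04 ]
c_lipN [ 0.658 -0.044  0.038]
c_lipF [ 0.675 -0.358  0.038]
pink [ 0.734 -0.108  0.011]
blue [0.6   0.022 0.011]
green [ 0.398 -0.162  0.011]
side wide [ 0.581 -0.159  0.045]
side narrow [ 0.574 -0.089  0.045]
side bA [ 0.589 -0.236  0.05 ]
side bB [ 0.58  -0.322  0.05 ]
side h1 [ 0.64  -0.262  0.075]
side h2 [ 0.642 -0.152  0.075]
side arbortip [0.529 0.161 0.088]
[[ 0.96  0.27 -0.  ]
 [ 0.27 -0.96  0.  ]
 [-0.   -0.   -1.  ]]
```

View pics/crop1.png

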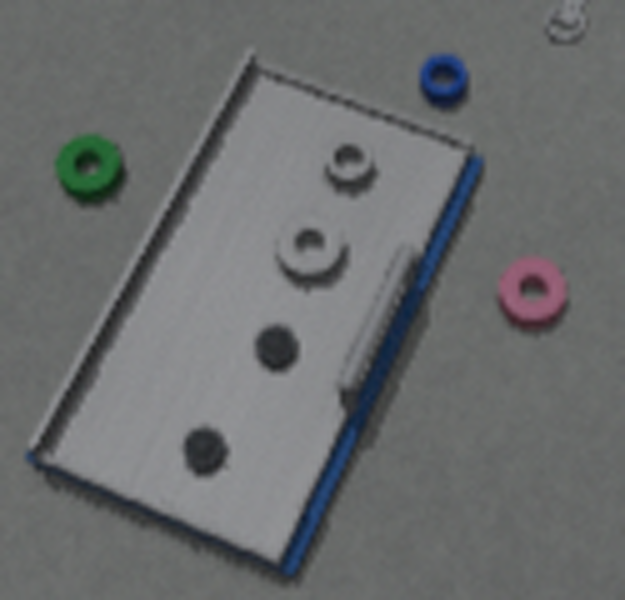

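The crop confirms it: aluminium narrow ring at (350,165), wide ring at (312,250), buttons at (277,347) and (205,450), handle from (345,385) to (408,250). I'm moving over the handle, with the tool's closing line across the bar.

drive_tool([
  [[4,3.3,0],7.7],
  [[4,3.3,0],7.7],
  [[4,3.3,0],7.7],
  [[4,3.3,0],7.7],
  [[4,3.3,0],7.7],
  [[4,3.3,0],7.7],
  [[4,3.3,0],7.7],
  [[4,3.3,0],7.7],
  [[4,3.3,0],7.7],
  [[4,3.3,0],7.7],
], hand=0.2)

```text
time: 1.4
ee_pos: [0.5724, -0.27, 0.2304]
eef_rot: [0.687, 0.726, -0.0, -0.0]
ft_force: [0.7, -0.0, 0.8]
width: 0.0695
grip_force: 0.0
```

drive_tool([
  [[4,3.5,0],0],
  [[3,3,0],0],
  [[0,0,0],0],
  [[0,0,0],0],
  [[0,0,0],0],
  [[0,0,0],0],
  [[0,0,0],0],
  [[0,0,0],0],
  [[0,0,0],0],
  [[0,0,0],0],
])

```text
time: 2.65
ee_pos: [0.6414, -0.206, 0.2306]
eef_rot: [0.689, 0.725, 0.0, -0.0]
ft_force: [-0.5, -0.1, -0.5]
width: 0.0696
grip_force: 0.0
```

Run:
```python
from h import *
c,s=snap('wrist','w1'); print(s['time'],s['ee_pos'],s['joint_positions'].round(2),s['width']); print(Ro.from_quat(s['eef_rot']).as_matrix().round(3))
cv2.imwrite('pics/big_w1.png',cv2.resize(cv2.imread('pics/w1.png'),(800,600),interpolation=cv2.INTER_CUBIC))
```

```text
2.65 [ 0.64141897 -0.20604052  0.23055361] [ 0.6   0.49 -0.52  1.29  0.24  1.42  0.15] 0.06957309085446223
[[-0.051  0.999  0.   ]
 [ 0.999  0.051  0.   ]
 [ 0.     0.    -1.   ]]
```

View pics/big_w1.png

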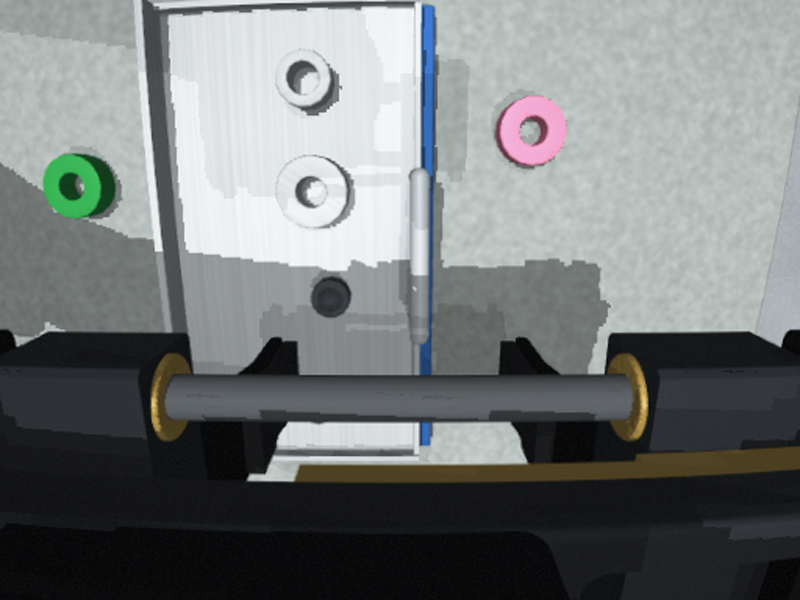

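The wrist picture (800x600 pixels) shows the handle bar from (419,172) to (419,340), parallel to the image column, so the yaw is right. The narrow ring is at (305,80), the wide ring at (312,190) and one button at (331,297).

Run:
```python
from h import *
k=1.5625
for n,u,v,z in [('hN',419,174,.075),('hF',419,338,.075),('narrow',305,79,.052),('wide',312,190,.052),('b',331,297,.051),('lipN',418,5,.038),('lipF',416,450,.038),('fenceTopinN',150,10,.056),('fencetop',175,325,.056)]: print(n,onz('w1',u/k,v/k,z).round(4))
for n,u,v,z in [('bottle',434,165,0),('bar',473,192,0),('barTop',476,160,.12),('clamp',369,245,0.02),('arborbase',412,260,.014),('arbortip',413,243,.088)]: print(n,onz('s0',u/k,v/k,z).round(3))
```

```text
hN [ 0.6514 -0.1417  0.075 ]
hF [ 0.6575 -0.2456  0.075 ]
narrow [ 0.5777 -0.0865  0.052 ]
wide [ 0.5833 -0.1554  0.052 ]
b [ 0.5969 -0.2272  0.051 ]
lipN [ 0.6464 -0.0353  0.038 ]
lipF [ 0.663  -0.3507  0.038 ]
fenceTopinN [ 0.4799 -0.0473  0.056 ]
fencetop [ 0.4883 -0.2514  0.056 ]
bottle [0.437 0.508 0.   ]
bar [0.58 0.46 0.  ]
barTop [0.576 0.46  0.12 ]
clamp [0.413 0.153 0.02 ]
arborbase [0.533 0.163 0.014]
arbortip [0.535 0.162 0.088]
```

drive_tool([
  [[1.3,1.2,0],0],
  [[0,0,-3],0],
  [[0,0,-3],0],
  [[0,0,-3],0],
  [[0,0,-3],0],
  [[0,0,-2],0],
  [[0,0,-1.5],0],
  [[0,0,-1.1],0],
  [[0,0,0],0],
  [[0,0,0],0],
], hand=0.3)

```text
time: 3.95
ee_pos: [0.655, -0.1942, 0.0655]
eef_rot: [0.689, 0.725, 0.0, 0.001]
ft_force: [0.8, -0.5, -0.5]
width: 0.0612
grip_force: 0.0
```

drive_tool([
  [[0,0,0],0],
  [[0,0,0],0],
  [[0,0,0],0],
  [[0,0,0],0],
  [[0,0,0],0],
  [[0,0,0],0],
  [[0,0,0],0],
  [[0,0,0],0],
  [[0,0,0],0],
  [[0,0,0],0],
], hand=1, newtons=15)

```text
time: 5.2
ee_pos: [0.6539, -0.1941, 0.0645]
eef_rot: [0.689, 0.725, -0.0, -0.0]
ft_force: [-5.2, 0.4, 3.6]
width: 0.0116
grip_force: 15.0
```

drive_tool([
  [[-0.16,0,0.53],0],
  [[-0.17,-0.02,0.53],0],
  [[-0.19,0,0.52],0],
  [[-0.2,-0.02,0.51],0],
  [[-0.22,-0.02,0.51],0],
  [[-0.23,-0.01,0.51],0],
  [[-0.25,-0.01,0.49],0],
  [[-0.26,-0.01,0.49],0],
  [[-0.28,-0.02,0.48],0],
  [[-0.28,-0.01,0.47],0],
])

```text
time: 6.45
ee_pos: [0.6321, -0.1953, 0.1155]
eef_rot: [0.689, 0.725, 0.0, 0.0]
ft_force: [0.9, -0.9, -4.7]
width: 0.0116
grip_force: 15.0
```

drive_tool([
  [[-0.31,-0.02,0.46],0],
  [[-0.32,-0.01,0.45],0],
  [[-0.34,-0.02,0.44],0],
  [[-0.34,-0.02,0.44],0],
  [[-0.36,-0.02,0.42],0],
  [[-0.36,-0.02,0.41],0],
  [[0,0,0],0],
  [[0,0,0],0],
  [[0,0,0],0],
  [[0,0,0],0],
])

```text
time: 7.7
ee_pos: [0.6127, -0.1964, 0.142]
eef_rot: [0.689, 0.725, 0.001, 0.001]
ft_force: [5.8, -0.1, 2.7]
width: 0.0112
grip_force: 15.0
```

Run:
```python
from h import *
c,s=snap('wrist','w2'); print(s['time'],s['ee_pos'],s['ft_force'],s['width'])
snap('scene','s2'); snap('side','d2')
a=cv2.resize(cv2.imread('pics/s2.png')[170:310,175:300],None,fx=3.2,fy=3.2,interpolation=cv2.INTER_CUBIC)
b=cv2.resize(cv2.imread('pics/d2.png')[190:310,210:350],None,fx=2.8,fy=2.8,interpolation=cv2.INTER_CUBIC)
o=np.zeros((460,800,3),np.uint8); o[:448,:400]=a[:448,:400]; o[:336,405:797]=b[:336,:392]; cv2.imwrite('pics/c2.png',o)
```

```text
7.7 [ 0.61273774 -0.19635628  0.14199343] [ 5.84042228 -0.10564568  2.67945677] 0.011186187327660165
```

View pics/c2.png

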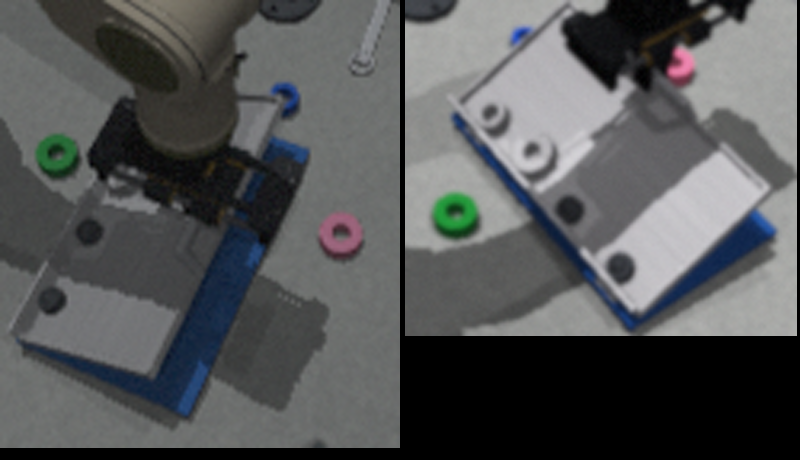

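The pictures show the tray tipped (z rise fits about 0.48 rad). In the right half, the rings at (490,115) and (535,155) and the buttons at (570,210) and (620,267) all lie along the fence. I'm lowering the tray along the reverse path.

drive_tool([
  [[0.36,0.02,-0.41],0],
  [[0.36,0.02,-0.42],0],
  [[0.34,0.02,-0.44],0],
  [[0.34,0.02,-0.44],0],
  [[0.32,0.01,-0.45],0],
  [[0.31,0.02,-0.46],0],
  [[0.28,0.01,-0.47],0],
  [[0.28,0.02,-0.48],0],
  [[0.26,0.01,-0.49],0],
  [[0.25,0.01,-0.49],0],
])

```text
time: 9.1
ee_pos: [0.6428, -0.1947, 0.0952]
eef_rot: [0.689, 0.725, 0.0, -0.0]
ft_force: [5.1, 0.2, -0.0]
width: 0.0113
grip_force: 15.0
```

drive_tool([
  [[0.23,0.01,-0.51],0],
  [[0.22,0.02,-0.51],0],
  [[0.2,0.02,-0.51],0],
  [[0.19,0,-0.52],0],
  [[0.17,0.02,-0.53],0],
  [[0.12,0,-0.35],0],
  [[0.04,0,-0.18],0],
  [[0,0,-0.1],0],
  [[0,0,0],0],
  [[0,0,0],0],
])

```text
time: 10.35
ee_pos: [0.6539, -0.1941, 0.0646]
eef_rot: [0.689, 0.725, -0.0, -0.0]
ft_force: [-5.0, 1.0, 8.5]
width: 0.0113
grip_force: 15.0
```

drive_tool([
  [[0,0,0],0],
  [[0,0,0],0],
  [[0,0,0],0],
  [[0,0,0],0],
  [[0,0,4],0],
  [[-3,0,5],0],
  [[-5,1,5],-9],
  [[-5,1,2],-10],
  [[-2,1,0],-10],
  [[0,0,0],-10],
], hand=0.3)

```text
time: 11.6
ee_pos: [0.5096, -0.1649, 0.2183]
eef_rot: [0.893, 0.451, 0.0, 0.001]
ft_force: [0.1, 0.5, -0.1]
width: 0.0606
grip_force: 0.0
```

drive_tool([
  [[-2,0.3,0],-10.4],
  [[-2,0.3,0],-10.4],
  [[-2,0.3,0],-10.4],
  [[-2,0.3,0],-10.4],
  [[-0.5,0.3,0],-9.4],
  [[0,0,0],0],
  [[0,0,0],0],
  [[0,0,0],0],
  [[0,0,0],0],
  [[0,0,0],0],
])

```text
time: 12.85
ee_pos: [0.4257, -0.1503, 0.2173]
eef_rot: [1.0, 0.026, -0.0, -0.0]
ft_force: [-0.3, 0.0, 0.2]
width: 0.0609
grip_force: 0.0
```

Run:
```python
from h import *
c,s=snap('wrist','w3'); print(s['time'],s['ee_pos'],s['joint_positions'].round(2),s['width']); print(Ro.from_quat(s['eef_rot']).as_matrix().round(3))
cv2.imwrite('pics/big_w3.png',cv2.resize(cv2.imread('pics/w3.png'),(800,600),interpolation=cv2.INTER_CUBIC))
```

```text
12.85 [ 0.42572399 -0.15028814  0.21725466] [ 0.68 -0.02 -0.44  1.89 -0.01  1.27 -1.27] 0.06088732709075659
[[ 0.999  0.051 -0.   ]
 [ 0.051 -0.999  0.   ]
 [-0.    -0.    -1.   ]]
```

View pics/big_w3.png

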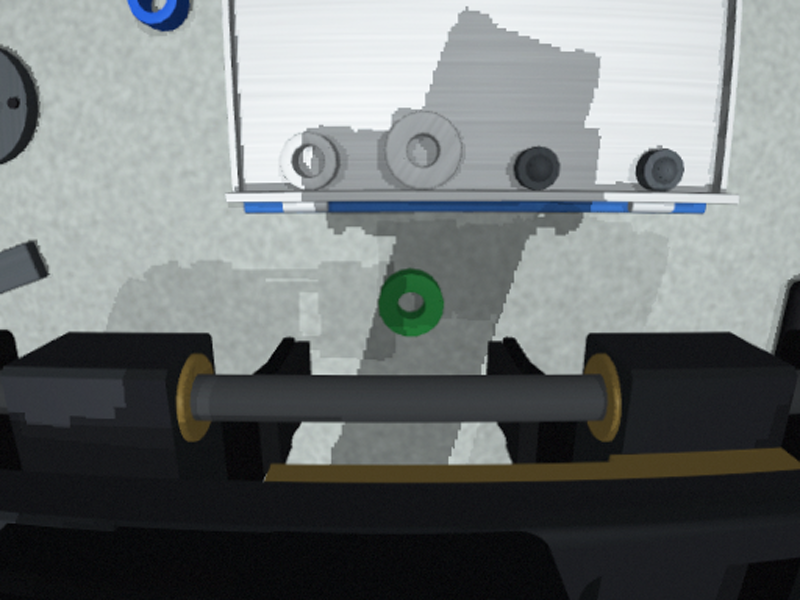

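The picture shows all four parts in a row against the fence: narrow (308,160), wide (424,149), buttons (537,167) and (660,169). The tray is level.

Run:
```python
from h import *
k=1.5625
for n,u,v,z in [('narrow',308,160,.052),('wide',424,149,.052),('wide bore',423,149,.052),('bA',537,166,.051),('bB',660,168,.051),('fenceL',230,195,.056),('fenceR',738,199,.056),('wideL',386,149,.052),('wideR',462,149,.052),('narR',337,160,.045),('bAL',514,166,.045)]: print(n,onz('w3',u/k,v/k,z).round(4))
```

```text
narrow [ 0.4955 -0.0903  0.052 ]
wide [ 0.5054 -0.1616  0.052 ]
wide bore [ 0.5054 -0.161   0.052 ]
bA [ 0.4992 -0.2329  0.051 ]
bB [ 0.5035 -0.313   0.051 ]
fenceL [ 0.4723 -0.0422  0.056 ]
fenceR [ 0.4882 -0.3672  0.056 ]
wideL [ 0.5042 -0.1383  0.052 ]
wideR [ 0.5067 -0.185   0.052 ]
narR [ 0.4963 -0.1075  0.045 ]
bAL [ 0.4984 -0.2197  0.045 ]
```

drive_tool([
  [[4,-0.6,0],0],
  [[4,-0.5,0],0],
  [[0,0,-4],0],
  [[0,0,-4],0],
  [[0,0,-3.5],0],
  [[0,0,-3],0],
  [[0,0,-2],0],
  [[0,0,-1],0],
  [[0,0,0],0],
  [[0,0,0],0],
])

```text
time: 14.15
ee_pos: [0.5063, -0.1615, 0.0432]
eef_rot: [1.0, 0.025, 0.001, 0.0]
ft_force: [0.1, -0.6, 0.1]
width: 0.0612
grip_force: 0.0
```

drive_tool([
  [[0,0,0],0],
  [[0,0,0],0],
  [[0,0,0],0],
  [[0,0,0],0],
  [[0,0,0],0],
  [[0,0,2],0],
  [[0,0,4],0],
  [[0,0,4],0],
  [[0,0,4],0],
  [[0,0,0],0],
], hand=1, newtons=25)

```text
time: 15.4
ee_pos: [0.5072, -0.1616, 0.1852]
eef_rot: [1.0, 0.025, 0.002, 0.001]
ft_force: [-0.5, 0.5, -1.2]
width: 0.0462
grip_force: 25.0
```

drive_tool([
  [[-0.6,3,0.3],0],
  [[-0.6,4.5,0.3],0],
  [[-0.6,4.5,0.3],0],
  [[-0.6,4.5,0.3],0],
  [[-0.6,4.5,0.3],0],
  [[-0.6,4.5,0.3],0],
  [[-0.6,4,0.3],0],
  [[-0.6,2.5,0.3],0],
  [[0,0,0],0],
  [[0,0,0],0],
])

```text
time: 16.65
ee_pos: [0.4575, 0.1577, 0.2054]
eef_rot: [1.0, 0.025, -0.001, 0.0]
ft_force: [-0.1, -0.4, -0.4]
width: 0.0469
grip_force: 25.0
```

drive_tool([
  [[0,0,0],0],
  [[0,0,0],0],
  [[0,0,0],0],
  [[0,0,0],0],
  [[0,0,0],0],
  [[0,0,0],0],
  [[0,0,0],0],
  [[0,0,0],0],
  [[0,0,0],0],
  [[0,0,0],0],
])

```text
time: 17.9
ee_pos: [0.4577, 0.1587, 0.2063]
eef_rot: [1.0, 0.025, 0.0, 0.0]
ft_force: [0.4, -0.5, -1.3]
width: 0.0467
grip_force: 25.0
```

Run:
```python
from h import *
c,s=snap('wrist','w4'); print(s['time'],s['ee_pos'],s['joint_positions'].round(2),s['width']); print(Ro.from_quat(s['eef_rot']).as_matrix().round(3))
cv2.imwrite('pics/big_w4.png',cv2.resize(cv2.imread('pics/w4.png'),(800,600),interpolation=cv2.INTER_CUBIC))
```

```text
17.9 [0.45766462 0.15866348 0.20631395] [ 0.29  0.09 -0.74  1.82  0.07  1.25 -1.99] 0.046660443838877505
[[ 0.999  0.051  0.   ]
 [ 0.051 -0.999 -0.   ]
 [-0.     0.    -1.   ]]
```

View pics/big_w4.png

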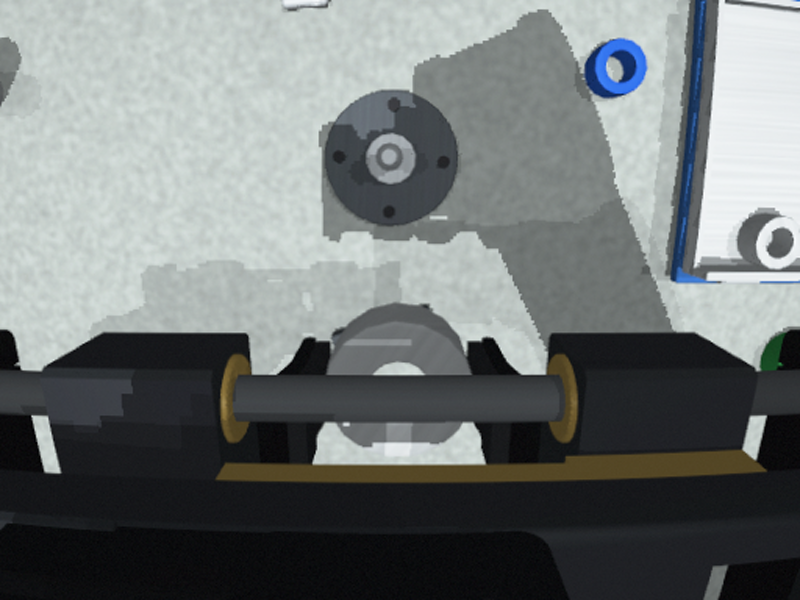

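The picture shows the arbor tip at (389,156), the base centre at (391,157), and the held wide ring below, with its lower front edge at (399,303) and its bore around (398,385).

Run:
```python
from h import *
k=1.5625
for n,u,v,z in [('tip',389,156,.088),('shoulder',390,158,.030),('base',391,157,.014),('ring front bottom',399,303,.194),('ring front top',399,338,.216),('ringL',329,370,.216),('ringR',470,370,.216)]: print(n,onz('w4',u/k,v/k,z).round(4))
```

```text
tip [0.531  0.1677 0.088 ]
shoulder [0.5311 0.1681 0.03  ]
base [0.5321 0.1677 0.014 ]
ring front bottom [0.4799 0.16   0.194 ]
ring front top [0.4749 0.1598 0.216 ]
ringL [0.4634 0.1809 0.216 ]
ringR [0.4655 0.1374 0.216 ]
```

drive_tool([
  [[2.5,0.3,0],0],
  [[3,0.3,0],0],
  [[2,0.25,0],0],
  [[0,0,-3],0],
  [[0,0,-3],0],
  [[0,0,-2.5],0],
  [[0,0,-0.5],0],
  [[0,0,0],0],
  [[0,0,0],0],
  [[0,0,0],0],
])

```text
time: 19.2
ee_pos: [0.5332, 0.1673, 0.1172]
eef_rot: [1.0, 0.025, 0.001, -0.0]
ft_force: [-0.2, -0.2, -0.8]
width: 0.0465
grip_force: 25.0
```

drive_tool([
  [[0,0,-0.5],0],
  [[0,0,-0.5],0],
  [[0,0,-0.5],0],
  [[0,0,-0.5],0],
  [[0,0,-0.5],0],
  [[0,0,-0.5],0],
  [[0,0,-0.5],0],
  [[0,0,-0.5],0],
  [[0,0,0],0],
  [[0,0,0],0],
])

```text
time: 20.45
ee_pos: [0.5327, 0.1673, 0.0764]
eef_rot: [1.0, 0.025, 0.0, 0.0]
ft_force: [-0.3, 0.1, -0.9]
width: 0.0467
grip_force: 25.0
```

drive_tool([
  [[0,0,-0.6],0],
  [[0,0,-0.6],0],
  [[0,0,-0.6],0],
  [[0,0,-0.5],0],
  [[0,0,-0.4],0],
  [[0,0,-0.3],0],
  [[0,0,-0.2],0],
  [[0,0,0],0],
  [[0,0,0],0],
  [[0,0,0],0],
])

```text
time: 21.7
ee_pos: [0.5328, 0.1672, 0.0445]
eef_rot: [1.0, 0.025, 0.0, -0.0]
ft_force: [0.2, -0.4, -1.7]
width: 0.0465
grip_force: 25.0
```

drive_tool([
  [[0,0,0],0],
  [[0,0,0],0],
  [[0,0,0],0],
  [[0,0,0],0],
  [[0,0,3],0],
  [[0,0,4],0],
  [[0,0,4],0],
  [[0,0,4],0],
  [[-3,0,1.5],0],
  [[-4,-0.5,0],0],
], hand=0.3)

```text
time: 22.95
ee_pos: [0.4627, 0.163, 0.2106]
eef_rot: [1.0, 0.026, 0.001, -0.001]
ft_force: [0.1, 0.4, 0.1]
width: 0.0608
grip_force: 0.0
```

drive_tool([
  [[-0.5,0,0],0],
  [[0,0,0],0],
  [[0,0,0],0],
  [[0,0,0],0],
  [[0,0,0],0],
  [[0,0,0],0],
  [[0,0,0],0],
  [[0,0,0],0],
  [[0,0,0],0],
  [[0,0,0],0],
], hand=0.43)

```text
time: 24.2
ee_pos: [0.4577, 0.1622, 0.2094]
eef_rot: [1.0, 0.025, 0.0, 0.0]
ft_force: [0.2, -0.3, 0.4]
width: 0.0495
grip_force: 0.0
```

Run:
```python
from h import *
c,s=snap('wrist','w5'); print(s['time'],s['ee_pos'],s['joint_positions'].round(2),s['width'])
cv2.imwrite('pics/big_w5.png',cv2.resize(cv2.imread('pics/w5.png'),(800,600),interpolation=cv2.INTER_CUBIC))
```

```text
24.2 [0.45767917 0.16217058 0.2093596 ] [ 0.3   0.09 -0.76  1.81  0.07  1.26 -2.  ] 0.04950160346444269
```

View pics/big_w5.png

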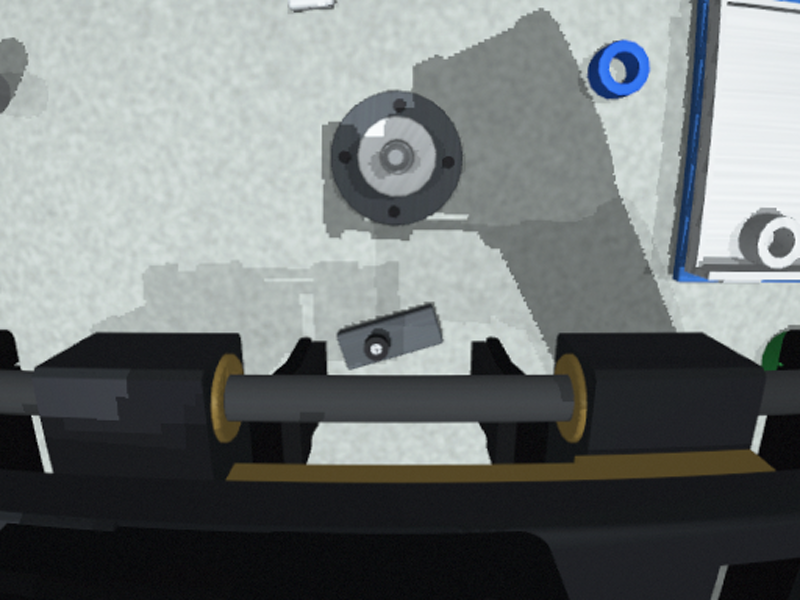

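The wide ring sits concentric on the pin at (397,156), seated flat. Next is the narrow spacer.

drive_tool([
  [[0.6,-3,0],0],
  [[0.6,-4.5,0],0],
  [[0.7,-4.5,0],0],
  [[0.7,-4.5,0],0],
  [[0.6,-4.5,0],0],
  [[0.6,-4.2,0],0],
  [[0,0,-3],0],
  [[0,0,-2],0],
  [[0,0,0],0],
  [[0,0,0],0],
])

```text
time: 25.5
ee_pos: [0.4961, -0.0897, 0.1602]
eef_rot: [1.0, 0.026, 0.0, 0.0]
ft_force: [-0.0, 0.1, -1.2]
width: 0.0496
grip_force: 0.0
```

drive_tool([
  [[0,0,0],0],
  [[0,0,-2.5],0],
  [[0,0,-3],0],
  [[0,0,-2.5],0],
  [[0,0,-2],0],
  [[0,0,-1],0],
  [[0,0,-0.6],0],
  [[0,0,0],0],
  [[0,0,0],0],
  [[0,0,0],0],
])

```text
time: 26.75
ee_pos: [0.496, -0.0899, 0.0438]
eef_rot: [1.0, 0.025, 0.0, 0.0]
ft_force: [-0.1, 0.3, 0.4]
width: 0.0499
grip_force: 0.0
```

drive_tool([
  [[0,0,0],0],
  [[0,0,0],0],
  [[0,0,0],0],
  [[0,0,0],0],
  [[0,0,0],0],
  [[0,0,2],0],
  [[0,0,4],0],
  [[0,0,4],0],
  [[0,0,4],0],
  [[0,0,0],0],
], hand=1, newtons=25)

```text
time: 28.0
ee_pos: [0.4973, -0.0899, 0.1862]
eef_rot: [1.0, 0.025, 0.003, 0.001]
ft_force: [-0.4, 0.3, -1.0]
width: 0.0354
grip_force: 25.0
```

drive_tool([
  [[0.4,2.7,0.2],0],
  [[0.6,4.5,0.3],0],
  [[0.6,4.5,0.3],0],
  [[0.6,4.5,0],0],
  [[0.6,4.5,0],0],
  [[0.6,4,-0.8],0],
  [[0.25,1,0],0],
  [[0,0,-2],0],
  [[0,0,-2.5],0],
  [[0,0,-2.2],0],
])

```text
time: 29.25
ee_pos: [0.5318, 0.166, 0.1147]
eef_rot: [1.0, 0.025, -0.001, 0.0]
ft_force: [-0.0, -0.1, -0.6]
width: 0.0356
grip_force: 25.0
```

drive_tool([
  [[0,0,0],0],
  [[0,0,0],0],
  [[0,0,0],0],
  [[0,0,-0.5],0],
  [[0,0,-0.5],0],
  [[0,0,-0.5],0],
  [[0,0,-0.5],0],
  [[0,0,-0.5],0],
  [[0,0,-0.5],0],
  [[0,0,0],0],
])

```text
time: 30.5
ee_pos: [0.5319, 0.1671, 0.0859]
eef_rot: [1.0, 0.025, -0.0, 0.0]
ft_force: [0.8, -0.2, 0.2]
width: 0.0359
grip_force: 25.0
```

drive_tool([
  [[0,0,-0.4],0],
  [[0,0,-0.4],0],
  [[0,0,-0.4],0],
  [[0,0,-0.3],0],
  [[0,0,-0.2],0],
  [[0,0,-0.2],0],
  [[0,0,0],0],
  [[0,0,0],0],
  [[0,0,0],0],
  [[0,0,0],0],
])

```text
time: 31.75
ee_pos: [0.5322, 0.1672, 0.0674]
eef_rot: [1.0, 0.025, 0.0, 0.0]
ft_force: [0.1, 0.6, -0.0]
width: 0.0353
grip_force: 25.0
```

drive_tool([
  [[0,0,-0.1],0],
  [[0,0,0],0],
  [[0,0,0],0],
  [[0,0,0],0],
  [[0,0,0],0],
  [[0,0,3],0],
  [[0,0,4],0],
  [[0,0,4],0],
  [[0,0,3],0],
  [[-3,0,0],0],
], hand=0.4)

```text
time: 33.0
ee_pos: [0.5039, 0.1676, 0.2087]
eef_rot: [1.0, 0.025, 0.002, -0.001]
ft_force: [-0.3, -0.4, 0.2]
width: 0.052
grip_force: 0.0
```

drive_tool([
  [[-4,-0.5,0],0],
  [[-2,0,0],0],
  [[0,0,0],0],
  [[0,0,0],0],
  [[0,0,0],0],
  [[0,0,0],0],
  [[0,0,0],0],
  [[0,0,0],0],
  [[0,0,0],0],
  [[0,0,0],0],
])

```text
time: 34.25
ee_pos: [0.4422, 0.1622, 0.2063]
eef_rot: [1.0, 0.025, 0.0, 0.0]
ft_force: [0.1, 0.0, 0.0]
width: 0.0521
grip_force: 0.0
```

Run:
```python
from h import *
c,s=snap('wrist','w6'); snap('side','d6'); snap('scene','s6'); print(s['time'],s['ee_pos'],s['width'],s['ft_force'])
a=cv2.resize(cv2.imread('pics/w6.png')[50:230,170:340],None,fx=2.3,fy=2.3)
b=cv2.resize(cv2.imread('pics/d6.png')[150:320,170:360],None,fx=2.1,fy=2.1,interpolation=cv2.INTER_CUBIC)
o=np.zeros((420,800,3),np.uint8); o[:a.shape[0],:a.shape[1]]=a; o[:b.shape[0],400:400+b.shape[1]]=b[:, :400]; cv2.imwrite('pics/c6.png',o)
```

```text
34.25 [0.44216232 0.16219949 0.20633541] 0.05210491116051972 [0.11321426 0.01401363 0.0260606 ]
```

View pics/c6.png

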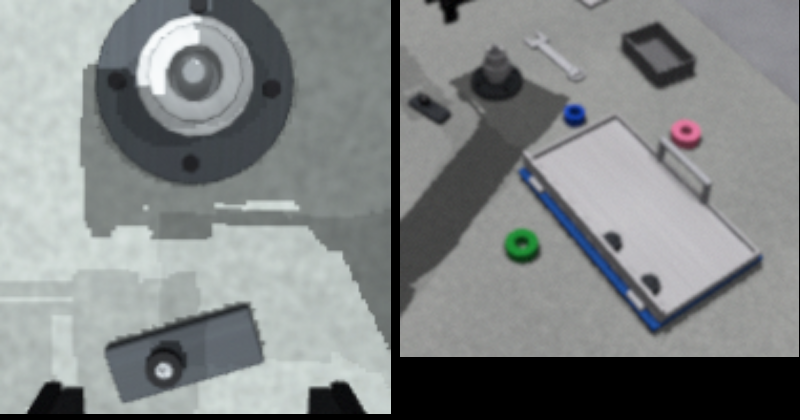

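The left half shows the narrow ring flat on the wide one, around the pin at (193,72). The right half shows the stack at (497,65), the level tray, and both buttons at the fence at (612,241) and (650,283). I'm handing the job in.

```bash
python3 -c "
from bench import r
print(r.close_job())"
```

```text
the job is handed in; nothing more can be done
None
```

I handed the job in at about 34 s; the hand-in returned no verdict. The last pictures show the wide spacer down on the arbor with the narrow one on it, the tray level, and both buttons still at the fence.

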